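# Pack the braai boxes into the low crate

## Robot

A 6-joint arm with a two-finger parallel gripper is mounted at the origin on the work surface. World frame = base frame: x ahead of the robot, y to its left, z up, the work surface at z = 0. Lengths are in m, angles in rad, forces in N, time in s.
With the tool pointing down it reaches from about 0.3 to 0.875 m from the base axis. Payload 6.4 kg.
Tool frame: the origin (TCP) lies on the centre line of the jaws, within the pads' length; the fingertips stand 14 mm ahead of it and the grasp point (between the pads) lies 5 mm behind it; z points along the fingers, y is the direction in which the jaws open and shut (so a half turn about z gives the same grasp; the last joint's range is limited). The gripper opens to 85 mm and grips with 20 to 120 N. Pads are 22 mm wide; open, the fingers measure 114 mm over their backs; the gripper's body (76 mm by 85 mm) begins 54 mm behind the grasp point. The pads swing forward as they close: fully open they stand 13 mm farther back than shut.
Start: joints at [0.955, 0.181, 1.607, -0, 1.354, -0.206], TCP at [0.229, 0.527, 0.245] pointing down, gripper open.
Joint ranges: [-2.99, 2.99], [-0.89, 2.07], [0.3, 2.58], [-1.14, 4.28], [0, 2.63], [-3.12, 3.12]. Speed limits (rad/s): [2.57, 2.57, 3.01, 3.14, 3.14, 3.14].

## Interface

Orientations are given as a unit quaternion [w, x, y, z].
In Python, from bench import * gives the robot as it stands.
- The arm moves only by the tool servo_tool, never from a script. Its argument "plan" is a list that holds one entry, the list of rows, each a list of 5 numbers: the shift along the world's x, y, z in m, then the turn about the world's z in rad, then the gripper command: -1 is shut, 1 is fully open, values between are in proportion. In form: [[[tx, ty, tz, roll, claw], ...]]. A call has 1 to 8 rows; each row shifts and turns the commanded pose from where the row before left it; what a row does not reach is not made up. A row lasts 1/10 s, in which the tool goes at most 50 mm and 8.59 degrees, less where a joint would pass 70% of its speed; a pose out of reach is approached as far as the arm can. A call with a gripper value outside its range is refused whole. The fingers move at their own pace and stop on an object; the grip force is fixed at half the most. Time passes only in rows, so rows that do not move let the fingers close. It gives the time, the measured TCP pose, the force and the opening at its end, in the units of the state.
- get_obs(): the state, without advancing time (a new reading comes with each control period).
- camera(name): name is "scene" or "top" or "wrist"; returns a dict with "img" (480x640x3 uint8, blue, green, red), "camera_matrix" (3x3 intrinsics, pixels), "k1" (the pictures are not rectified: a ray, as slopes to the right and down, at radius r is drawn at 1 + k1 r^2 times it, then the intrinsics apply), "rvec" (rotation vector, rad) and "tvec" (3), from world to camera coordinates, as OpenCV has them. Camera axes: x right, y down, z forward; pixel columns grow to the right and rows downward; lengths in m; the calibration is good to about 2 mm. A picture is of the moment at which its call begins. There is no depth.
- hand_in(): hands the job in, once; it reports no verdict.
Trained networks look in a picture, given as the dict that the camera call returned (one of the last four; its "shot" number tells which), for a name from the list of things; names that differ only in an ending like _2 or _b are one class to them, and where a whole thing is asked for, a point or a joint stands for the part that bears it (a point fixed in the world has none). Each returns a list of dicts, best first, with "conf" (0 to 1); they miss things now and then, are a little off and sometimes report something else, mostly with a low value. They report only what shows in the picture. A call takes as long as a camera call. They do not tell look-alikes from the thing itself.
- trace(picture, thing): "mask" (480x640 bool, what is visible of it) and "rect" ([left, top, right, bottom] as shares, 0 to 1, of the picture: columns of its width, rows of its height, round what is visible of it).
- pinpoint(picture, thing): "centre" ([row, column] as shares, 0 to 1, of the picture: columns of its width, rows of its height: a listed point, or the origin of a listed thing).
The state is a dict: "time_s": time; "q": joint angles; "dq": joint speeds; "joint_efforts": joint torques, N m; "eef_pos": TCP position; "eef_rot": TCP orientation; "wrist_force": force on the tool from outside, world axes, zero at the start; "torque": the same for the moment, N m; "opening": opening from 0.0 (shut) to 1.0 (fully open).
Only numpy, scipy, OpenCV 4.12 (cv2) and the standard library are available. Lean on these libraries where they do the work, as an engineer would, in place of code of your own. Each camera call takes 0.05 s, during which the arm holds its last target.

## Task

Pack the long cardboard firelighter box, the steel rub tin and the tall plywood wood-chip box into the low wooden crate on the trolley, so that all three stand upright and flat on the crate's floor at the same time. Seen from above there is only one layout, mirrored or not, in which they fit, so plan it first; set each one down gently, do not drop it in, and leave the mug, canister, spatula, brush, bottle and bowl where they are.

Things in the scene. Friction and masses are not known exactly. Their poses are not given: they have to be found in the camera images.
- crate: Low open-topped crate of dark wood, fixed to the trolley top (it cannot be moved). Outside 176 x 152 mm (x by y), 32 mm high; walls 8 mm thick; floor 6 mm thick; clear inside space 160 mm along its x, 136 mm along its y, 26 mm deep. Origin at the centre of its underside, on the trolley top; z up. Laid out rightly, the three packs fill it with 14 mm to spare each way and all stick out above its walls.
- crate_floor (a point): Centre of the crate's inner floor, 6 mm above the trolley top, axes as the crate's.
- firelighters: Long low brown cardboard box with a paper strip along its top, standing on the trolley: 146 mm along its x, 50 mm along its y, 65 mm high, rigid and closed, about 0.25 kg. Origin at the centre of its underside, z up. It can be gripped only across its 50 mm width; since it is the lowest, the other two can be held above its top.
- rub_tin: Rectangular bare steel tin with a lid line, standing upright: 72 mm along its x, 54 mm along its y, 105 mm high, rigid and closed, about 0.22 kg. Origin at the centre of its underside, z up. 
- chip_box: Tall plain plywood box with a lid line, standing upright: 92 mm along its x, 66 mm along its y, 125 mm high, rigid and closed, about 0.35 kg. Origin at the centre of its underside, z up. 
- mug: White ceramic mug, 80 mm across, 90 mm high, handle on its +y side. Origin at the centre of its underside, z up. Leave it alone.
- canister: Clear plastic round canister with a steel lid, 90 mm across, 150 mm high. Origin at the centre of its underside, z up. Leave it alone.
- spatula: Grey spatula lying flat, 250 mm long along its x, under 40 mm high. Origin under its middle. Leave it alone.
- grill_brush: Steel grill brush lying bristles down, 200 mm long along its x, 45 mm wide, under 40 mm high. Origin under its middle. Leave it alone.
- sauce: Amber glass sauce bottle, 64 mm across, 190 mm high, standing. Origin at the centre of its underside, z up. Leave it alone.
- bowl: White ceramic bowl, 120 mm across, 50 mm high. Origin at the centre of its underside, z up. Leave it alone.
Things that resemble listed ones, but are neither listed nor needed, are in the scene too. Leave any red look-alike of the firelighters alone.

How it is judged:
At the end, for the whole second after the job is handed in: All three packs are inside the crate at once: each one's centre lies within the crate's inner space, its underside is within 4 mm of the crate's inner floor, it stands right way up within 0.06 rad (3.4 degrees) of vertical, and it is at rest (under 0.02 m/s) and let go (x of firelighters in the frame of crate between -0.08 and 0.08 m and y of firelighters in the frame of crate between -0.068 and 0.068 m and z of each of firelighters, rub_tin, chip_box in the frame of crate_floor below 0.004 m and angle between each of firelighters, rub_tin, chip_box's own z axis and vertical below 0.06 rad and linear speed of each of firelighters, rub_tin, chip_box below 0.02 m/s and x of rub_tin in the frame of crate between -0.08 and 0.08 m and y of rub_tin in the frame of crate between -0.068 and 0.068 m and x of chip_box in the frame of crate between -0.08 and 0.08 m and y of chip_box in the frame of crate between -0.068 and 0.068 m); the robot touches nothing.
It fails at once if a pack is dropped into the crate (faster than 0.8 m/s inside it, a fall of over 30 mm) ((x of firelighters in the frame of crate between -0.08 and 0.08 m and y of firelighters in the frame of crate between -0.068 and 0.068 m and z of firelighters in the frame of crate_floor below 0.06 m and linear speed of firelighters above 0.8 m/s) or (x of rub_tin in the frame of crate between -0.08 and 0.08 m and y of rub_tin in the frame of crate between -0.068 and 0.068 m and z of rub_tin in the frame of crate_floor below 0.06 m and linear speed of rub_tin above 0.8 m/s) or (x of chip_box in the frame of crate between -0.08 and 0.08 m and y of chip_box in the frame of crate between -0.068 and 0.068 m and z of chip_box in the frame of crate_floor below 0.06 m and linear speed of chip_box above 0.8 m/s)).
It fails at once if the mug, canister, spatula, brush, bottle or bowl is shoved more than 40 mm or knocked over (distance of any of mug, canister, spatula, grill_brush, sauce, bowl from where it was at the start of the episode above 0.04 m or angle between any of mug, canister, spatula, grill_brush, sauce, bowl's own z axis and vertical above 0.5 rad).
It also fails if it takes over 69 s, if anything falls off the work surface, if the arm or the gripper's body presses on something with over 40 N, if the wrist force passes 120 N, or if a joint passes its speed limit or range.

## Working session

There is one attempt and no reset: what is moved stays moved. The work goes in short steps, Python scripts to look and compute and a tool call to move; the robot and the scene stay as the last step left them, time stands still between calls to the robot, and variables do not carry over. Pictures are saved under pics/ and viewed, and the job is handed in when it is done.

Besides the shell and the picture viewer there is one more tool, called after "Request:" as a command line: name --argument value ..., lists and objects as JSON in quotes. servo_tool: Moves the arm, as the interface text tells. Its arguments: {"type":"object","properties":{"plan":{"type":"array"}},"required":["plan"]}

```bash
ls; mkdir -p pics
python3 - <<'E'
from bench import *
import cv2
o=get_obs();print({k:o[k] for k in('time_s','eef_pos','eef_rot','opening','q')})
for n in('scene','top'):
    p=camera(n);cv2.imwrite(f'pics/{n}0.png',p['img']);print(n,p['camera_matrix'],p['k1'],p['rvec'],p['tvec'])
E
```

```text
pics
{'time_s': 0.0, 'eef_pos': array([0.22877684, 0.52696738, 0.2444107 ]), 'eef_rot': array([-3.33588199e-04,  2.03455514e-01,  9.79083822e-01, -7.82873167e-04]), 'opening': 0.9973879679327528, 'q': array([ 9.54700607e-01,  1.81514635e-01,  1.60798374e+00, -1.46418711e-05,
        1.35379618e+00, -2.06320468e-01])}
scene [[554.68443125   0.         314.18601924]
 [  0.         554.68443125 233.09382119]
 [  0.           0.           1.        ]] -0.12766095453331575 [ 1.80246778  1.99982387 -0.59741991] [-0.01401552 -0.4413721   1.69719718]
top [[561.09016869   0.         319.59990541]
 [  0.         561.09016869 237.80182698]
 [  0.           0.           1.        ]] -0.17050812715314814 [ 2.13255745 -2.14614862  0.17447353] [0.05032504 0.56319251 1.11031264]
```

View pics/scene0.png

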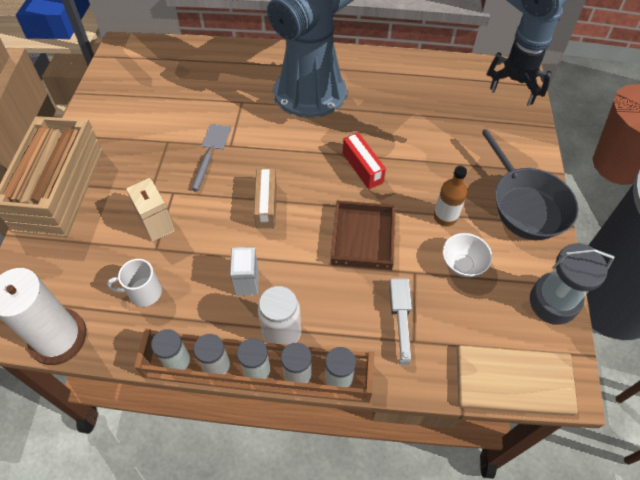

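View pics/top0.png

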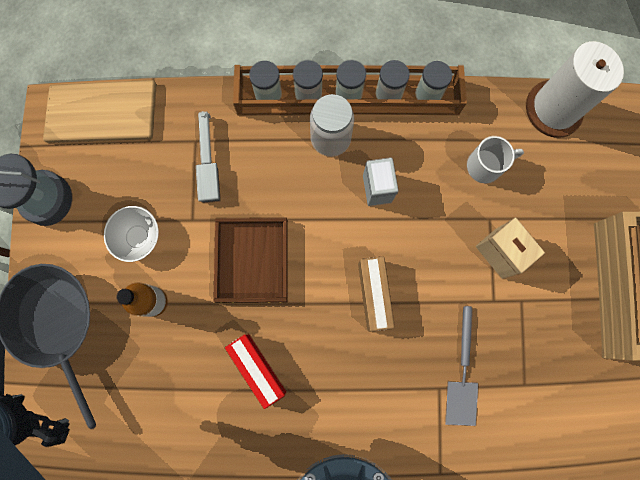

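```bash
cat > h.py <<'E'
from bench import *
import cv2, numpy as np
from scipy.optimize import minimize
DIM={'firelighters':(.146,.05,.065),'rub_tin':(.072,.054,.105),'chip_box':(.092,.066,.125),'crate':(.176,.152,.032)}
def proj(p,P):
    D=np.array([p['k1'],0,0,0,0.])
    return cv2.projectPoints(np.asarray(P,float).reshape(-1,1,3),np.asarray(p['rvec'],float),np.asarray(p['tvec'],float),np.asarray(p['camera_matrix']),D)[0].reshape(-1,2)
def corners(n,x,y,a,z=0):
    d=DIM[n];c,s=np.cos(a),np.sin(a)
    return np.array([[x+c*u*d[0]/2-s*v*d[1]/2,y+s*u*d[0]/2+c*v*d[1]/2,z+w*d[2]] for w in(0,1) for u,v in((-1,-1),(1,-1),(1,1),(-1,1))])
def ground(p,uv,z=0):
    K=np.asarray(p['camera_matrix']);D=np.array([p['k1'],0,0,0,0.])
    q=cv2.undistortPoints(np.array([[uv]],float),K,D).reshape(2)
    R=cv2.Rodrigues(np.asarray(p['rvec'],float))[0];t=np.asarray(p['tvec'],float).reshape(3)
    d=R.T@np.array([q[0],q[1],1]);o=-R.T@t
    return o+d*(z-o[2])/d[2]
def sil(p,n,v,z=0):
    h=cv2.convexHull(proj(p,corners(n,*v,z)).astype(np.float32)).reshape(-1,2)
    m=np.zeros((480,640),np.uint8)
    cv2.fillPoly(m,[np.round(h*16).astype(np.int32)],255,cv2.LINE_AA,4)
    return cv2.GaussianBlur(m.astype(np.float32)/255,(0,0),1.5)
def fit(views,n,v0,z=0):
    B=[(p,cv2.GaussianBlur(m.astype(np.float32),(0,0),1.5)) for p,m in views]
    f=lambda u:sum(((sil(p,n,(u[0]/100,u[1]/100,u[2]/5),z)-b)**2).sum() for p,b in B)
    best=None
    for a in ([v0[2]] if len(v0)>2 else np.arange(0,np.pi,np.pi/6)):
        u0=np.array([v0[0]*100,v0[1]*100,a*5])
        r=minimize(f,u0,method='Nelder-Mead',options=dict(initial_simplex=u0+np.array([[0,0,0],[2,0,0],[0,2,0],[0,0,1.]]),xatol=.005,fatol=.05))
        if best is None or r.fun<best.fun:best=r
    return best.x[0]/100,best.x[1]/100,best.x[2]/5,best.fun
E
python3 - <<'E'
from h import *
ps={n:camera(n) for n in('scene','top')}
im={n:ps[n]['img'].copy() for n in ps}
for n in DIM:
    vs=[]
    for c,p in ps.items():
        for t in trace(p,n)[:3]:
            print(n,c,round(t['conf'],2),np.round(np.array(t['rect'])*[640,480,640,480]),t['mask'].sum())
        t=trace(p,n)
        if n=='firelighters':
            # pick the non-red one
            t=[k for k in t if np.mean(p['img'][k['mask']][:,2].astype(float)-p['img'][k['mask']][:,1])<60]
        vs.append((p,t[0]['mask']))
    m=vs[1][1];yy,xx=np.nonzero(m);g=ground(ps['top'],(xx.mean(),yy.mean()),DIM[n][2]/2)
    for w in([vs[:1],vs[1:],vs]):
        r=fit(w,n,g[:2]);print(n,np.round(r,4))
    for c in ps:
        for q in proj(ps[c],corners(n,*r[:3])):cv2.circle(im[c],tuple(int(k) for k in q),2,(255,0,255),-1)
for c in ps: cv2.imwrite(f'pics/{c}1.png',im[c])
o=camera('wrist');print(o['tvec'],get_obs()['time_s']);cv2.imwrite('pics/w0.png',o['img'])
E
```

```text
firelighters scene 0.75 [254. 171. 281. 228.] 1210
firelighters scene 0.63 [344. 132. 384. 188.] 1346
firelighters scene 0.52 [194. 126. 229. 190.] 642
firelighters top 0.84 [225. 335. 287. 407.] 2139
firelighters top 0.78 [362. 255. 393. 332.] 1995
firelighters [ 0.4502 -0.0654  3.2785 38.5374]
firelighters [ 0.4478 -0.0674  0.1195 20.8039]
firelighters [ 4.48400e-01 -6.67000e-02  3.26910e+00  7.40234e+01]
rub_tin scene 0.58 [231. 247. 260. 294.] 1258
rub_tin top 0.69 [364. 164. 398. 208.] 1345
rub_tin [ 0.6795 -0.0781  0.1697 30.5713]
rub_tin [ 0.6787 -0.0793  0.0918 39.4978]
rub_tin [ 0.6783 -0.0788  0.1411 76.51  ]
chip_box scene 0.72 [125. 177. 173. 244.] 1643
chip_box top 0.7 [312.  96. 356. 157.] 2260
chip_box top 0.62 [477. 216. 545. 276.] 2418
chip_box [-7.4310000e-01  2.5580000e-01  2.1020000e-01  1.5024196e+03]
chip_box [7.983000e-01 2.050000e-02 2.798800e+00 1.973373e+02]
chip_box [7.9810000e-01 2.2500000e-02 2.4990000e-01 3.6332876e+03]
crate scene 0.71 [331. 204. 396. 272.] 4020
crate top 0.74 [215. 219. 290. 303.] 6265
crate [ 0.5244  0.1916  3.1511 33.5289]
crate [5.22000e-01 1.91300e-01 8.00000e-04 2.18794e+01]
crate [ 0.5229  0.1914  3.1493 68.0714]
[-0.57467711 -0.04228683  0.38048512] 1.05
```

Run:
```python
from h import *
ps={n:camera(n) for n in('scene','top')}
n='chip_box';vs=[]
for c,p in ps.items():
    ts=trace(p,n)
    t=[k for k in ts if (k['rect'][0]*640<200 if c=='scene' else k['rect'][0]*640>450)]
    print(len(t))
    if t: vs.append((p,t[0]['mask']))
for w in([[v] for v in vs]+[vs]):
    r=fit(w,n,(0.56,-.33));print(n,np.round(r,4))
V={'chip_box':r[:3],'firelighters':(.4484,-.0667,.1275),'rub_tin':(.6783,-.0788,.13),'crate':(.5229,.1914,.004)}
for c,box in (('top',(200,140,560,345)),('scene',(110,120,410,310))):
    I=cv2.resize(ps[c]['img'],None,fx=2,fy=2,interpolation=cv2.INTER_CUBIC)
    for n,v in V.items():
        q=proj(ps[c],corners(n,*v))*2+.5
        for a,b in((0,1),(1,2),(2,3),(3,0),(4,5),(5,6),(6,7),(7,4),(0,4),(1,5),(2,6),(3,7)):
            cv2.line(I,tuple(int(k) for k in q[a]),tuple(int(k) for k in q[b]),(255,0,255),1,cv2.LINE_AA)
    x0,y0,x1,y1=[2*k for k in box]
    cv2.imwrite(f'pics/{c}2.png',I[y0:y1,x0:x1])
print(get_obs()['time_s'])
```

```text
1
1
chip_box [ 0.5373 -0.3403  0.6363 14.7239]
chip_box [ 0.5361 -0.3422  3.8074 24.8416]
chip_box [ 0.5361 -0.3417  0.6347 51.8369]
1.25
```

View pics/top2.png

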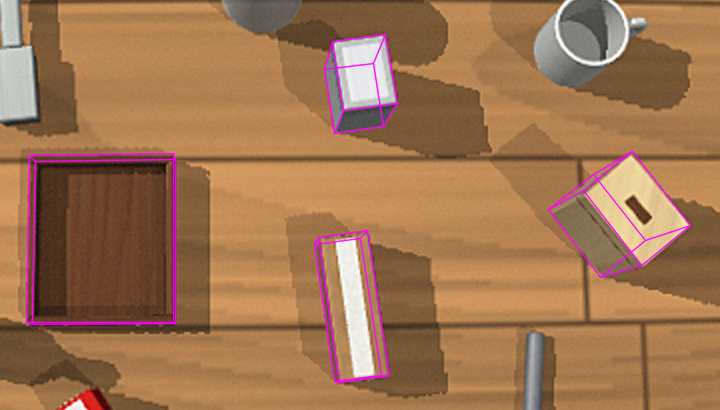

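View pics/scene2.png

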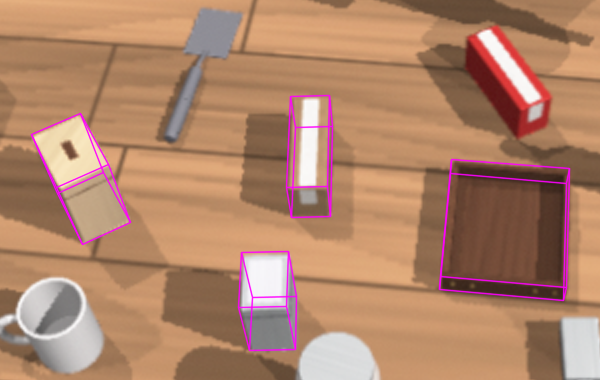

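Request:
servo_tool --plan '[[[0.017,-0.0457,0,0.0413,1],[0.017,-0.0457,0,0.0413,1],[0.017,-0.0457,0,0.0413,1],[0.017,-0.0457,0,0.0413,1],[0.017,-0.0457,0,0.0413,1],[0.017,-0.0457,0,0.0413,1],[0.017,-0.0457,0,0.0413,1],[0.017,-0.0457,0,0.0413,1]]]'

```text
time_s: 2.05
eef_pos: [0.3655, 0.1601, 0.2457]
eef_rot: [0.001, 0.039, 0.999, 0.0]
wrist_force: [0.3, -0.0, -0.7]
opening: 0.999
```

Request:
servo_tool --plan '[[[0.017,-0.0457,0,0.0413,1],[0.017,-0.0457,0,0.0413,1],[0.017,-0.0457,0,0.0413,1],[0.017,-0.0457,0,0.0413,1],[0.017,-0.0457,0,0.0413,1],[0,0,0,0,1]]]'

```text
time_s: 2.65
eef_pos: [0.4516, -0.0719, 0.2457]
eef_rot: [0.001, -0.061, 0.998, -0.001]
wrist_force: [0.5, 0.8, 1.3]
opening: 1.0
```

```bash
cat >> h.py <<'E'
def yaw(o):
    w,x,y,z=o['eef_rot'];return np.arctan2(y*y-x*x+w*w-z*z,2*(x*y-w*z))
def st():
    o=get_obs();print('t',round(o['time_s'],2),'tcp',np.round(o['eef_pos'],4),'yaw_y',round(yaw(o),4),'open',round(o['opening'],3),'F',np.round(o['wrist_force'],1));return o
E
python3 - <<'E'
from h import *
st()
p=camera('wrist');I=p['img'].copy();print(p['tvec'])
for t in trace(p,'firelighters')[:2]:print(t['conf'],np.array(t['rect'])*[640,480,640,480])
v=(.4484,-.0667,.1275)
t=trace(p,'firelighters')
if t: print(fit([(p,t[0]['mask'])],'firelighters',v))
for q in proj(p,corners('firelighters',*v)):cv2.circle(I,tuple(int(k) for k in q),3,(255,0,255),-1)
cv2.imwrite('pics/w1.png',I)
E
```

```text
t 2.65 tcp [ 0.4516 -0.0719  0.2457] yaw_y 1.6931 open 1.0 F [0.5 0.8 1.3]
[ 0.12779358 -0.45770473  0.23933683]
0.92 [301.12  131.904 353.088 281.28 ]
0.84 [542.272   0.    640.    166.224]
(np.float64(0.44562211402725127), np.float64(-0.0671599550733818), np.float64(0.11765672057138762), np.float64(61.13408660888672))
```

View pics/w1.png

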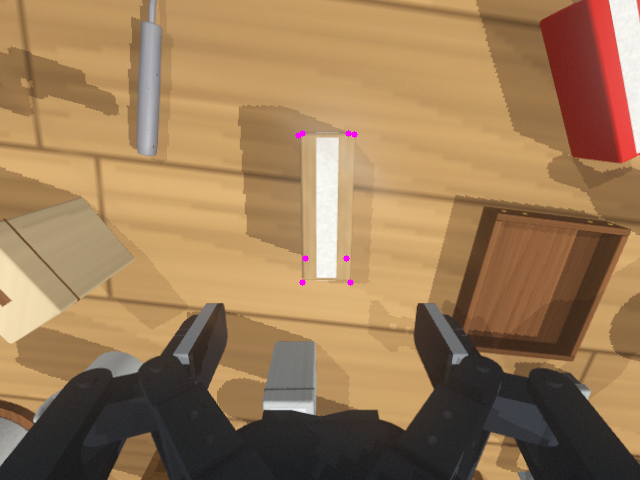

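Request:
servo_tool --plan '[[[-0.003,0,-0.045,0,1],[0,0,-0.048,0,1],[0,0,-0.045,0,1],[0,0,-0.035,0,1],[0,0,-0.0235,0,1],[0,0,0,0,1]]]'

```text
time_s: 3.4
eef_pos: [0.444, -0.0639, 0.046]
eef_rot: [-0.003, -0.065, 0.998, 0.002]
wrist_force: [-0.8, -0.0, 0.2]
opening: 1.0
```

Request:
servo_tool --plan '[[[0,0,0,0,-1],[0,0,0,0,-1],[0,0,0,0,-1],[0,0,0,0,-1],[0,0,0,0,-1]]]'

```text
time_s: 3.9
eef_pos: [0.4487, -0.067, 0.0509]
eef_rot: [0.002, -0.064, 0.998, -0.001]
wrist_force: [-0.6, 2.3, 5.7]
opening: 0.573
```

Request:
servo_tool --plan '[[[0,0,0,0,-1],[0,0,0,0,-1]]]'

```text
time_s: 4.1
eef_pos: [0.4487, -0.067, 0.0509]
eef_rot: [0.002, -0.064, 0.998, -0.001]
wrist_force: [-0.9, 2.2, 6.2]
opening: 0.575
```

Run:
```python
from h import *
for i in range(4): st();camera('top')
st()
```

```text
t 4.1 tcp [ 0.4487 -0.067   0.0509] yaw_y 1.698 open 0.575 F [-0.9  2.2  6.2]
t 4.15 tcp [ 0.4487 -0.0669  0.0508] yaw_y 1.6981 open 0.573 F [-0.   2.5  6.5]
t 4.2 tcp [ 0.4487 -0.067   0.0509] yaw_y 1.698 open 0.574 F [0.7 2.8 5.9]
t 4.25 tcp [ 0.4487 -0.067   0.0509] yaw_y 1.6981 open 0.574 F [-0.   3.1  6.1]
t 4.3 tcp [ 0.4487 -0.067   0.0509] yaw_y 1.698 open 0.576 F [-0.8  2.7  5.3]
```

Request:
servo_tool --plan '[[[0,0,0.02,0,-1],[0,0,0.04,0,-1],[0.0095,0.037,0.02,-0.0156,-1],[0.0095,0.037,0,-0.0156,-1],[0.0095,0.037,0,-0.0156,-1],[0.0095,0.037,0,-0.0156,-1],[0.0095,0.037,0,-0.0156,-1],[0.0095,0.037,0,-0.0156,-1]]]'

```text
time_s: 5.1
eef_pos: [0.5046, 0.157, 0.13]
eef_rot: [0.001, -0.016, 1.0, 0.0]
wrist_force: [1.0, -0.6, -3.4]
opening: 0.57
```

Request:
servo_tool --plan '[[[0.0095,0.037,0,-0.0157,-1],[0.009,0.0384,0,-0.0157,-1],[0,0,0,0,-1],[0,0,0,0,-1],[0,0,0,0,-1]]]'

```text
time_s: 5.6
eef_pos: [0.5223, 0.2301, 0.1291]
eef_rot: [0.0, -0.001, 1.0, -0.0]
wrist_force: [0.8, -0.0, -2.3]
opening: 0.577
```

Run:
```python
from h import *
o=st()
z=o['eef_pos'][2]-.0509
for c in('scene','top','wrist'):
    p=camera(c);cv2.imwrite(f'pics/{c}3.png',p['img'])
    t=[k for k in trace(p,'firelighters') if np.mean(p['img'][k['mask']][:,2].astype(float)-p['img'][k['mask']][:,1])<60]
    if t: print(c,t[0]['conf'],np.round(fit([(p,t[0]['mask'])],'firelighters',(.523,.23,0.),z),4))
    t=trace(p,'crate')
    if c=='wrist' and t:print('crate',np.round(fit([(p,t[0]['mask'])],'crate',(.523,.191,0.)),4))
st()
```

```text
t 5.6 tcp [0.5223 0.2301 0.1291] yaw_y 1.5728 open 0.577 F [ 0.8 -0.  -2.3]
scene 0.82 [ 5.29500e-01  2.32800e-01 -7.71000e-02  3.68944e+02]
top 0.47 [5.72600e-01 1.48000e-01 5.84100e-01 3.35648e+03]
wrist 0.89 [5.2080000e-01 2.2980000e-01 1.0000000e-04 6.3189595e+03]
crate [ 5.20300000e-01  1.90500000e-01 -3.60000000e-03  2.49800684e+04]
t 6.05 tcp [0.5226 0.2304 0.1288] yaw_y 1.5723 open 0.576 F [ 0.7  0.2 -2.3]
```

View pics/wrist3.png

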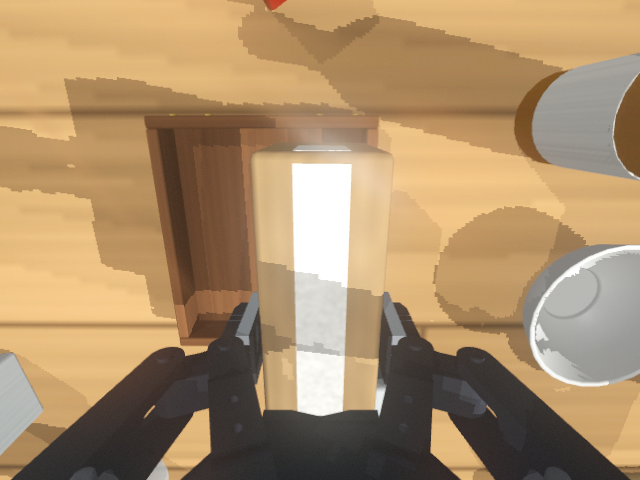

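View pics/scene3.png

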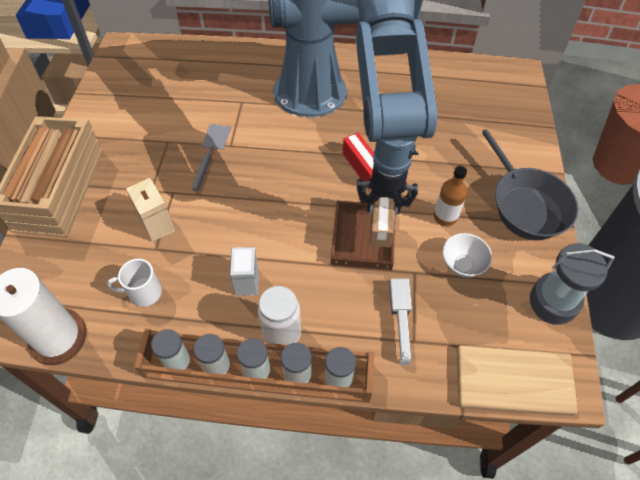

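Run:
```python
from h import *
o=st();p=camera('wrist');I=p['img'].copy()
def ed(q,col):
    for a,b in((0,1),(1,2),(2,3),(3,0),(4,5),(5,6),(6,7),(7,4),(0,4),(1,5),(2,6),(3,7)):
        cv2.line(I,tuple(int(k) for k in q[a]),tuple(int(k) for k in q[b]),col,1,cv2.LINE_AA)
ed(proj(p,corners('firelighters',.521,.2304,.0015,.078)),(255,0,255))
ed(proj(p,corners('crate',.5229,.1914,.002)),(0,255,0))
cv2.imwrite('pics/w4.png',I)
```

```text
t 6.05 tcp [0.5226 0.2304 0.1288] yaw_y 1.5723 open 0.576 F [ 0.7  0.2 -2.3]
```

View pics/w4.png

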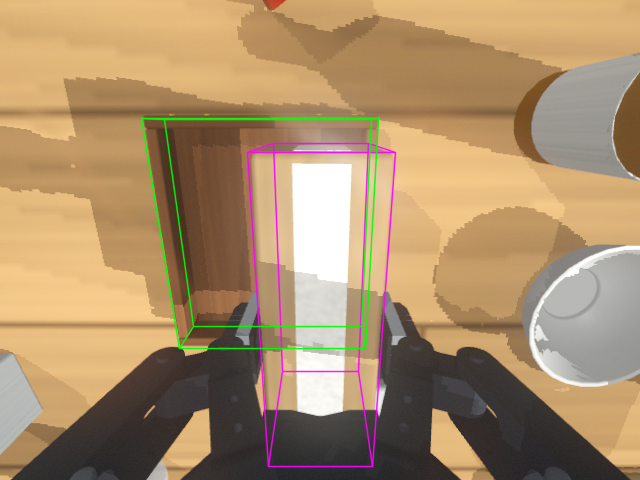

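Request:
servo_tool --plan '[[[0.001,0,-0.03,0,-1],[0,0,-0.02,0,-1],[0,0,-0.012,0,-1],[0,0,-0.008,0,-1],[0,0,0,0,-1],[0,0,0,0,-1]]]'

```text
time_s: 6.7
eef_pos: [0.5242, 0.2308, 0.0595]
eef_rot: [0.0, -0.001, 1.0, 0.0]
wrist_force: [-0.1, -0.3, -2.5]
opening: 0.573
```

Request:
servo_tool --plan '[[[0,0,-0.002,0,-1],[0,0,0,0,-1],[0,0,0,0,-1]]]'

```text
time_s: 7.0
eef_pos: [0.5238, 0.2307, 0.0572]
eef_rot: [0.0, -0.001, 1.0, 0.0]
wrist_force: [-0.3, 0.3, -2.2]
opening: 0.574
```

Request:
servo_tool --plan '[[[0,0,-0.0015,0,-1],[0,0,0,0,-1],[0,0,0,0,-1]]]'

```text
time_s: 7.3
eef_pos: [0.5239, 0.2308, 0.0569]
eef_rot: [0.0, -0.001, 1.0, -0.0]
wrist_force: [-5.0, -1.2, 9.5]
opening: 0.576
```

Request:
servo_tool --plan '[[[0,0,0,0,0.4],[0,0,0,0,0.6],[0,0,0,0,1],[0,0,0,0,1],[0,0,0.03,0,1],[0,0,0.045,0,1],[0,0,0.045,0,1],[0,0,0.045,0,1]]]'

```text
time_s: 8.1
eef_pos: [0.5232, 0.2306, 0.2218]
eef_rot: [-0.0, -0.001, 1.0, -0.0]
wrist_force: [-0.3, 0.4, -0.4]
opening: 1.004
```

Run:
```python
from h import *
o=st();p=camera('wrist');I=p['img'].copy()
t=trace(p,'firelighters');print([(k['conf'],np.round(np.array(k['rect'])*[640,480,640,480])) for k in t])
def ed(q,col):
    for a,b in((0,1),(1,2),(2,3),(3,0),(4,5),(5,6),(6,7),(7,4),(0,4),(1,5),(2,6),(3,7)):
        cv2.line(I,tuple(int(k) for k in q[a]),tuple(int(k) for k in q[b]),col,1,cv2.LINE_AA)
ed(proj(p,corners('firelighters',.522,.2304,.0015,.006)),(255,0,255))
ed(proj(p,corners('crate',.5229,.1914,.002)),(0,255,0))
cv2.imwrite('pics/w5.png',I)
```

```text
t 8.1 tcp [0.5232 0.2306 0.2218] yaw_y 1.5728 open 1.004 F [-0.3  0.4 -0.4]
[(0.7, array([295., 138., 349., 293.]))]
```

View pics/w5.png

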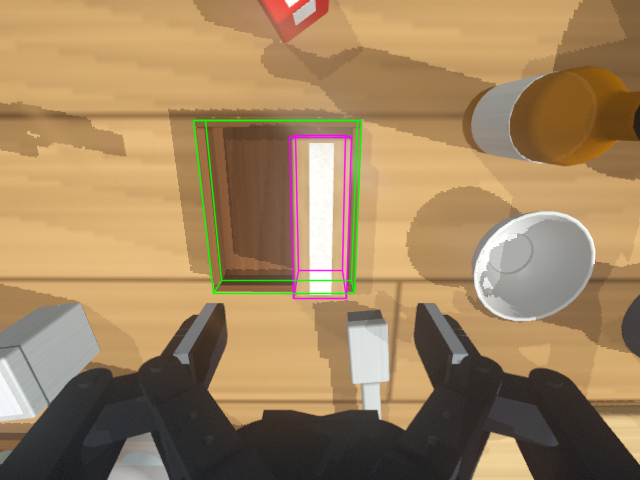

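Request:
servo_tool --plan '[[[0.0194,-0.0387,0.005,0.016,1],[0.0194,-0.0387,0,0.016,1],[0.0194,-0.0387,0,0.016,1],[0.0194,-0.0387,0,0.016,1],[0.0194,-0.0387,0,0.016,1],[0.0194,-0.0387,0,0.016,1],[0.0194,-0.0387,0,0.016,1],[0.0194,-0.0387,0,0.016,1]]]'

```text
time_s: 9.0
eef_pos: [0.6792, -0.0806, 0.2245]
eef_rot: [-0.0, -0.065, 0.998, 0.0]
wrist_force: [0.9, 1.3, 0.7]
opening: 1.004
```

Request:
servo_tool --plan '[[[0,0,0,0,1],[0,0,0,0,1]]]'

```text
time_s: 9.2
eef_pos: [0.6785, -0.0799, 0.224]
eef_rot: [-0.001, -0.064, 0.998, 0.0]
wrist_force: [0.9, 0.6, 0.5]
opening: 0.998
```

```bash
cat >> h.py <<'E'
def ov(p,name,L):
    I=p['img'].copy()
    for n,v,z,col in L:
        q=proj(p,corners(n,*v,z))
        for a,b in((0,1),(1,2),(2,3),(3,0),(4,5),(5,6),(6,7),(7,4),(0,4),(1,5),(2,6),(3,7)):
            cv2.line(I,tuple(int(k) for k in q[a]),tuple(int(k) for k in q[b]),col,1,cv2.LINE_AA)
    cv2.imwrite(f'pics/{name}.png',I)
E
python3 - <<'E'
from h import *
o=st();p=camera('wrist')
t=trace(p,'rub_tin')
for k in t[:2]:print(k['conf'],np.round(np.array(k['rect'])*[640,480,640,480]))
if t:print(fit([(p,t[0]['mask'])],'rub_tin',(.6787,-.079,.13)))
ov(p,'w6',[('rub_tin',(.6785,-.079,.13),0,(255,0,255))])
E
```

```text
t 9.2 tcp [ 0.6785 -0.0799  0.224 ] yaw_y 1.6986 open 0.998 F [0.9 0.6 0.5]
0.57 [286. 171. 358. 275.]
0.34 [356. 279. 432. 430.]
(np.float64(0.6777258253881117), np.float64(-0.07887222492132713), np.float64(0.13510001187620313), np.float64(153.20399475097656))
```

View pics/w6.png

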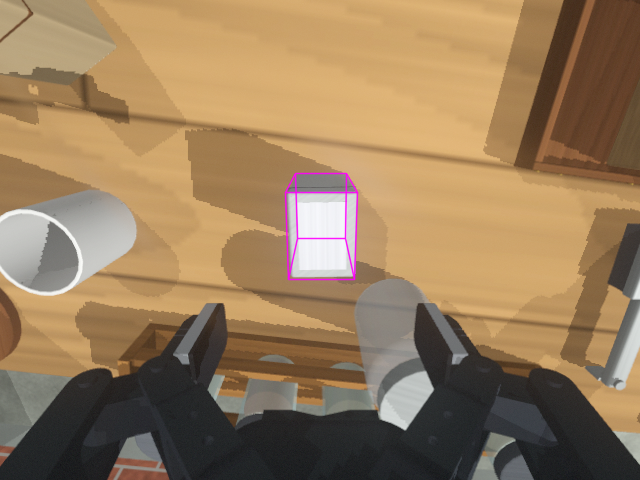

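Request:
servo_tool --plan '[[[0,0.001,-0.045,0.003,1],[0,0,-0.048,0,1],[0,0,-0.038,0,1],[0,0,-0.023,0,1],[0,0,0,0,1],[0,0,0,0,-1],[0,0,0,0,-1],[0,0,0,0,-1]]]'

```text
time_s: 10.1
eef_pos: [0.6806, -0.0781, 0.0743]
eef_rot: [0.002, -0.067, 0.998, -0.001]
wrist_force: [1.3, 0.9, 5.4]
opening: 0.625
```

Request:
servo_tool --plan '[[[0,0,0,0,-1],[0,0,0,0,-1],[0,0,0,0,-1]]]'

```text
time_s: 10.4
eef_pos: [0.6807, -0.0782, 0.0743]
eef_rot: [0.002, -0.066, 0.998, -0.001]
wrist_force: [0.3, 0.4, 6.9]
opening: 0.628
```

Request:
servo_tool --plan '[[[0,0,0.025,0,-1],[0,0,0.04,0,-1],[-0.009,0.02,0.03,-0.1418,-1],[-0.0091,0.0201,0,-0.1418,-1],[-0.0091,0.0201,0,-0.1418,-1],[-0.0091,0.0201,0,-0.1418,-1],[-0.0091,0.0201,0,-0.1418,-1],[-0.0091,0.0201,0,-0.1418,-1]]]'

```text
time_s: 11.2
eef_pos: [0.6236, 0.0433, 0.1665]
eef_rot: [-0.0, 0.354, 0.935, 0.0]
wrist_force: [0.4, 0.5, -2.4]
opening: 0.629
```

Request:
servo_tool --plan '[[[-0.0091,0.0201,0,-0.1418,-1],[-0.0091,0.0201,0,-0.1418,-1],[-0.0091,0.0201,0,-0.1418,-1],[-0.0091,0.0201,0,-0.1418,-1],[-0.0091,0.0201,0,-0.1418,-1],[-0.0091,0.0201,0,-0.1418,-1],[0,0,0,0,-1],[0,0,0,0,-1]]]'

```text
time_s: 12.0
eef_pos: [0.5695, 0.1634, 0.1665]
eef_rot: [0.0, 0.705, 0.709, -0.0]
wrist_force: [-0.5, -0.4, -2.9]
opening: 0.627
```

Run:
```python
from h import *
o=st();x,y,z=o['eef_pos'];p=camera('wrist')
ov(p,'w7',[('rub_tin',(x,y+.002,yaw(o)+np.pi/2),z-.0743,(255,0,255)),('crate',(.5229,.1914,.002),0,(0,255,0)),('firelighters',(.5225,.2304,.0015),.006,(255,255,0))])
```

```text
t 12.0 tcp [0.5695 0.1634 0.1665] yaw_y 0.0054 open 0.627 F [-0.5 -0.4 -2.9]
```

View pics/w7.png

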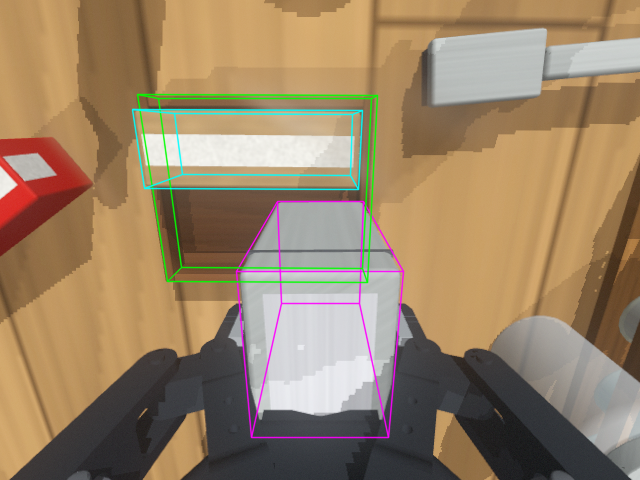

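Request:
servo_tool --plan '[[[0.001,-0.0005,-0.025,-0.003,-1],[0,0,-0.03,0,-1],[0,0,-0.015,0,-1],[0,0,-0.009,0,-1],[0,0,-0.004,0,-1],[0,0,0,0,-1],[0,0,0,0,-1]]]'

```text
time_s: 12.75
eef_pos: [0.5716, 0.1627, 0.0844]
eef_rot: [0.001, 0.707, 0.707, 0.001]
wrist_force: [0.4, -0.3, -2.6]
opening: 0.624
```

Run:
```python
from h import *
o=st();x,y,z=o['eef_pos'];p=camera('wrist')
ov(p,'w8',[('rub_tin',(x,y+.002,yaw(o)+np.pi/2),z-.0743,(255,0,255)),('crate',(.5229,.1914,.002),0,(0,255,0)),('firelighters',(.5225,.2304,.0015),.006,(255,255,0))])
```

```text
t 12.75 tcp [0.5716 0.1627 0.0844] yaw_y -0.0006 open 0.624 F [ 0.4 -0.3 -2.6]
```

View pics/w8.png

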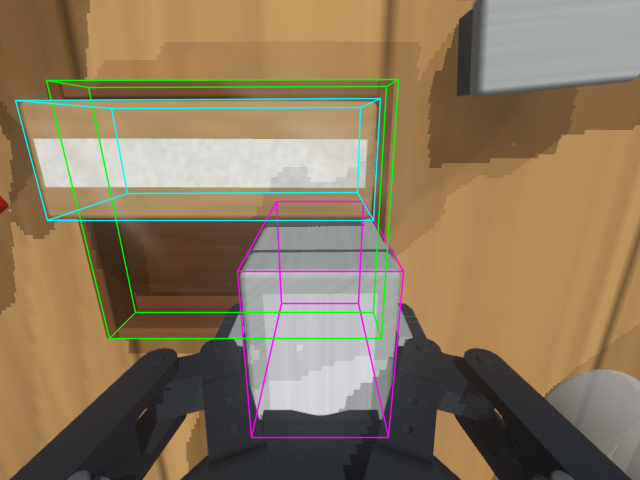

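Request:
servo_tool --plan '[[[0,0,-0.0025,0,-1],[0,0,-0.0015,0,-1],[0,0,0,0,-1],[0,0,0,0,-1]]]'

```text
time_s: 13.2
eef_pos: [0.5712, 0.1629, 0.0803]
eef_rot: [0.0, 0.707, 0.707, 0.001]
wrist_force: [-2.4, 0.8, 4.7]
opening: 0.626
```

Request:
servo_tool --plan '[[[0,0,0,0,0.45],[0,0,0,0,0.7],[0,0,0,0,1],[0,0,0,0,1],[0,0,0.03,0,1],[0,0,0.045,0,1],[0,0,0.045,0,1],[0,0,0.03,0,1]]]'

```text
time_s: 14.0
eef_pos: [0.5717, 0.1628, 0.2328]
eef_rot: [0.001, 0.707, 0.707, 0.001]
wrist_force: [1.0, -0.4, -0.0]
opening: 1.0
```

Run:
```python
from h import *
o=st();p=camera('wrist')
ov(p,'w9',[('rub_tin',(.5712,.1649,np.pi/2),.006,(255,0,255)),('crate',(.5229,.1914,.002),0,(0,255,0)),('firelighters',(.5225,.2304,.0015),.006,(255,255,0))])
```

```text
t 14.0 tcp [0.5717 0.1628 0.2328] yaw_y -0.0007 open 1.0 F [ 1.  -0.4 -0. ]
```

View pics/w9.png

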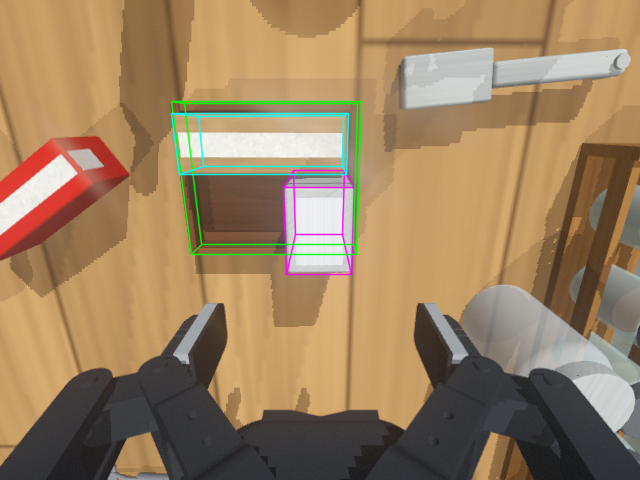

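Request:
servo_tool --plan '[[[-0.0032,-0.0459,0,-0.085,1],[-0.0032,-0.0459,0,-0.085,1],[-0.0032,-0.0459,0,-0.085,1],[-0.0032,-0.0459,0,-0.085,1],[-0.0032,-0.0459,0,-0.085,1],[-0.0032,-0.0459,0,-0.085,1],[-0.0032,-0.0459,0,-0.085,1],[-0.0032,-0.0459,0,-0.085,1]]]'

```text
time_s: 14.85
eef_pos: [0.5446, -0.2063, 0.229]
eef_rot: [-0.0, 0.903, 0.429, 0.0]
wrist_force: [0.4, 0.6, 0.7]
opening: 1.001
```

Request:
servo_tool --plan '[[[-0.0032,-0.0459,0,-0.085,1],[-0.0032,-0.0459,0,-0.085,1],[-0.0032,-0.0459,0,-0.085,1],[0,0,0,0,1],[0,0,0,0,1]]]'

```text
time_s: 15.35
eef_pos: [0.5348, -0.3431, 0.2284]
eef_rot: [-0.001, 0.95, 0.311, -0.0]
wrist_force: [-0.1, 0.5, 0.2]
opening: 1.002
```

Run:
```python
from h import *
o=st();p=camera('wrist')
t=trace(p,'chip_box')
for k in t[:2]:print(k['conf'],np.round(np.array(k['rect'])*[640,480,640,480]))
if t:print(fit([(p,t[0]['mask'])],'chip_box',(.5361,-.3417,.635)))
ov(p,'w10',[('chip_box',(.5361,-.3417,.635),0,(255,0,255))])
```

```text
t 15.35 tcp [ 0.5348 -0.3431  0.2284] yaw_y -0.9375 open 1.002 F [-0.1  0.5  0.2]
0.9 [270. 162. 363. 298.]
(np.float64(0.5342739049017036), np.float64(-0.34258006357726684), np.float64(0.667387566054866), np.float64(203.35317993164062))
```

View pics/w10.png

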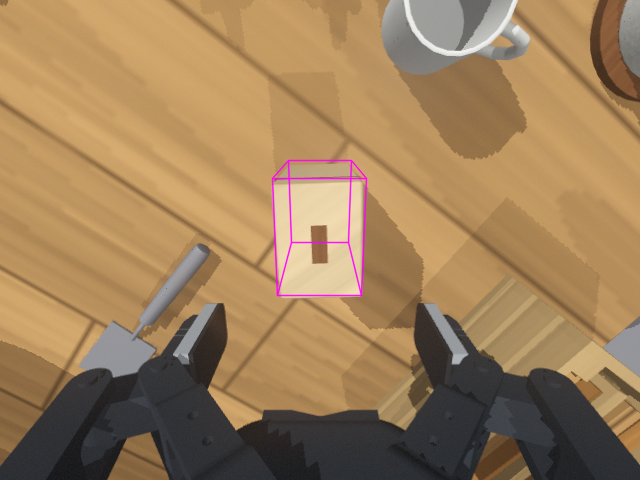

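Request:
servo_tool --plan '[[[0.001,0.001,-0.045,0,1],[0,0,-0.045,0,1],[0,0,-0.03,0,1],[0,0,-0.01,0,1],[0,0,0,0,1],[0,0,0,0,-1],[0,0,0,0,-1],[0,0,0,0,-1]]]'

```text
time_s: 16.25
eef_pos: [0.538, -0.3419, 0.1022]
eef_rot: [0.002, 0.95, 0.312, 0.001]
wrist_force: [-0.1, 3.0, 6.9]
opening: 0.764
```

Request:
servo_tool --plan '[[[0,0,0,0,-1],[0,0,0,0,-1]]]'

```text
time_s: 16.45
eef_pos: [0.538, -0.3419, 0.1022]
eef_rot: [0.002, 0.95, 0.312, 0.001]
wrist_force: [-0.2, 2.0, 7.5]
opening: 0.767
```

Request:
servo_tool --plan '[[[0,0,0.025,0,-1],[0,0,0.045,0,-1],[0,0,0.045,0,-1],[-0.0039,0.046,0.005,-0.0575,-1],[-0.0039,0.046,0,-0.0575,-1],[-0.0039,0.046,0,-0.0575,-1],[-0.0039,0.046,0,-0.0575,-1],[-0.0039,0.046,0,-0.0575,-1]]]'

```text
time_s: 17.25
eef_pos: [0.5166, -0.1097, 0.22]
eef_rot: [0.0, 0.985, 0.171, 0.001]
wrist_force: [1.4, 0.7, -2.2]
opening: 0.765
```

Request:
servo_tool --plan '[[[-0.0039,0.046,0,-0.0575,-1],[-0.0039,0.046,0,-0.0575,-1],[-0.0039,0.046,0,-0.0575,-1],[-0.0039,0.046,0,-0.0575,-1],[-0.0039,0.046,0,-0.0575,-1],[-0.0037,0.0463,0,-0.058,-1],[0,0,0,0,-1],[0,0,0,0,-1]]]'

```text
time_s: 18.05
eef_pos: [0.4935, 0.166, 0.2198]
eef_rot: [0.0, 1.0, 0.003, 0.0]
wrist_force: [0.7, 0.2, -2.0]
opening: 0.765
```

Run:
```python
from h import *
o=st();x,y,z=o['eef_pos'];p=camera('wrist')
ov(p,'w11',[('chip_box',(x-.002,y,yaw(o)+np.pi/2),z-.1022,(255,0,255)),('rub_tin',(.5712,.1649,np.pi/2),.006,(255,0,0)),('crate',(.5229,.1914,.002),0,(0,255,0)),('firelighters',(.5225,.2304,.0015),.006,(255,255,0))])
```

```text
t 18.05 tcp [0.4935 0.166  0.2198] yaw_y -1.5652 open 0.765 F [ 0.7  0.2 -2. ]
```

View pics/w11.png

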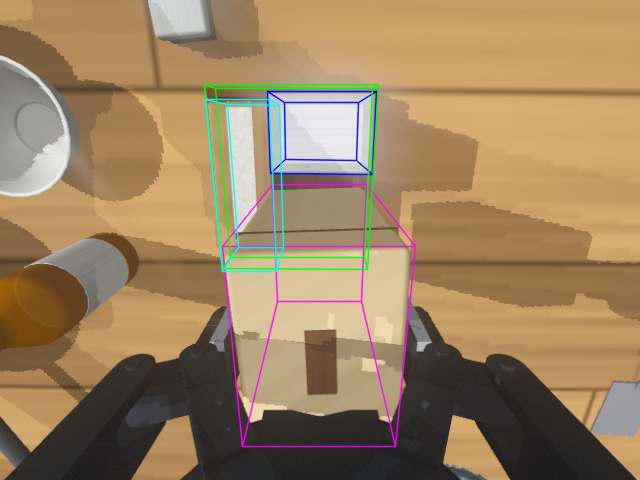

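Request:
servo_tool --plan '[[[0.001,-0.001,-0.025,-0.004,-1],[0,0,-0.015,0,-1],[0,0,0,0,-1],[0,0,0,0,-1]]]'

```text
time_s: 18.5
eef_pos: [0.4952, 0.1629, 0.1796]
eef_rot: [0.0, 1.0, -0.002, -0.0]
wrist_force: [-0.2, -0.1, -2.4]
opening: 0.766
```

Request:
servo_tool --plan '[[[0,0.001,-0.02,0.002,-1],[0,0,-0.02,0,-1],[0,0,-0.015,0,-1],[0,0,-0.009,0,-1],[0,0,-0.004,0,-1],[0,0,0,0,-1],[0,0,0,0,-1]]]'

```text
time_s: 19.2
eef_pos: [0.4956, 0.1651, 0.1123]
eef_rot: [-0.0, 1.0, 0.0, 0.001]
wrist_force: [-0.2, 0.7, -2.5]
opening: 0.766
```

Request:
servo_tool --plan '[[[0,0,-0.002,0,-1],[0,0,-0.0015,0,-1],[0,0,0,0,-1],[0,0,0,0,-1]]]'

```text
time_s: 19.6
eef_pos: [0.4953, 0.1652, 0.1084]
eef_rot: [-0.0, 1.0, 0.0, 0.001]
wrist_force: [0.6, 0.2, 0.5]
opening: 0.764
```

Request:
servo_tool --plan '[[[0,0,-0.0015,0,-1],[0,0,0,0,-1],[0,0,0,0,-1]]]'

```text
time_s: 19.9
eef_pos: [0.4956, 0.1653, 0.1083]
eef_rot: [0.0, 1.0, 0.0, 0.001]
wrist_force: [-3.8, -0.0, 14.0]
opening: 0.769
```

Seated. Release and lift.

Request:
servo_tool --plan '[[[0,0,0,0,0.7],[0,0,0,0,0.85],[0,0,0,0,1],[0,0,0,0,1],[0,0,0.02,0,1],[0,0,0.04,0,1],[0,0,0.045,0,1],[0,0,0.04,0,1]]]'

```text
time_s: 20.7
eef_pos: [0.4947, 0.1651, 0.253]
eef_rot: [-0.0, 1.0, 0.0, 0.0]
wrist_force: [2.0, -0.0, -0.0]
opening: 1.0
```

Request:
servo_tool --plan '[[[-0.02,-0.045,0,0,1],[-0.02,-0.045,0,0,1],[-0.02,-0.045,0,0,1],[-0.02,-0.045,0,0,1],[-0.02,-0.045,0,0,1],[0,0,0,0,1],[0,0,0,0,1]]]'

```text
time_s: 21.4
eef_pos: [0.3945, -0.061, 0.2514]
eef_rot: [-0.0, 1.0, -0.002, 0.0]
wrist_force: [-0.0, 1.1, -0.2]
opening: 0.998
```

Run:
```python
from h import *
st()
L=[('chip_box',(.4935,.165,0.),.006,(255,0,255)),('rub_tin',(.5712,.1649,np.pi/2),.006,(255,0,0)),('crate',(.5229,.1914,.002),0,(0,255,0)),('firelighters',(.5225,.2304,.0015),.006,(255,255,0))]
for c,b in(('top',(180,180,330,330)),('scene',(290,150,440,300))):
    p=camera(c);ov(p,'t',L);I=cv2.imread('pics/t.png');x0,y0,x1,y1=b
    J=np.hstack([cv2.resize(k[y0:y1,x0:x1],None,fx=2.6,fy=2.6,interpolation=cv2.INTER_CUBIC) for k in(p['img'],I)])
    cv2.imwrite(f'pics/{c}12.png',J);cv2.imwrite(f'pics/{c}12f.png',p['img'])
    for n in('firelighters','rub_tin','chip_box'):
        print(c,n,[(round(k['conf'],2),np.round(np.array(k['rect'])*[640,480,640,480]).tolist()) for k in trace(p,n)[:2]])
```

```text
t 21.4 tcp [ 0.3945 -0.061   0.2514] yaw_y -1.5748 open 0.998 F [-0.   1.1 -0.2]
top firelighters [(0.67, [212.0, 219.0, 290.0, 302.0]), (0.65, [217.0, 221.0, 239.0, 294.0])]
top rub_tin [(0.76, [237.0, 216.0, 279.0, 252.0]), (0.39, [193.0, 112.0, 219.0, 201.0])]
top chip_box [(0.96, [237.0, 243.0, 282.0, 295.0])]
scene firelighters [(0.65, [347.0, 132.0, 386.0, 185.0]), (0.61, [367.0, 201.0, 394.0, 260.0])]
scene rub_tin [(0.76, [338.0, 219.0, 369.0, 261.0])]
scene chip_box [(0.74, [110.0, 257.0, 160.0, 305.0]), (0.73, [341.0, 180.0, 369.0, 224.0])]
```

View pics/top12.png

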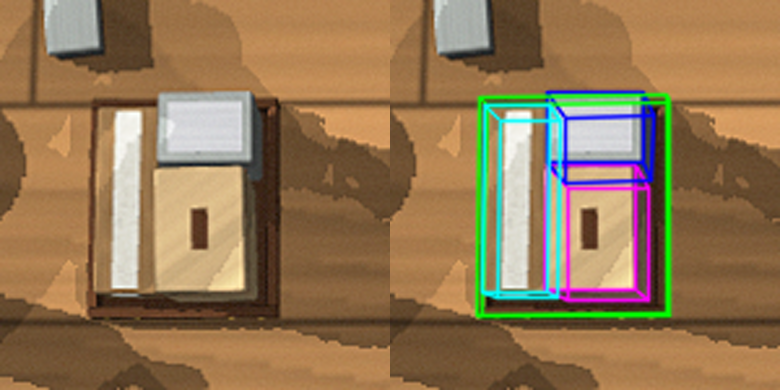

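View pics/scene12.png

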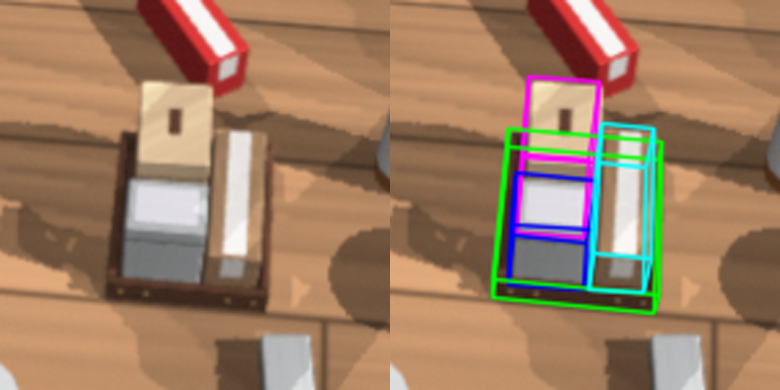

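View pics/top12f.png

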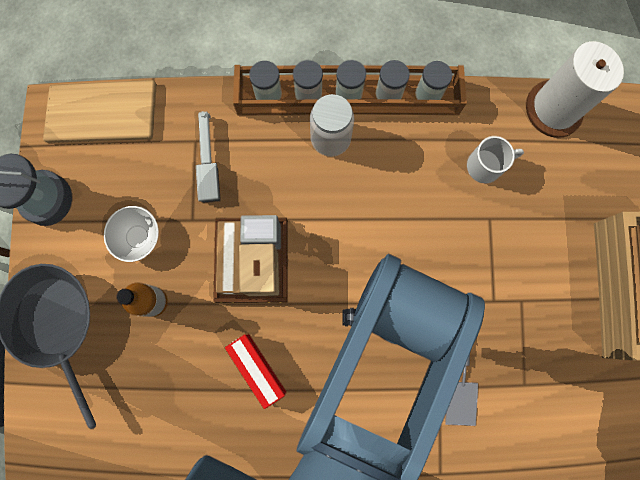

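Run:
```python
from h import *
st();print(hand_in())
```

```text
t 21.8 tcp [ 0.395  -0.0589  0.2512] yaw_y -1.5684 open 1.0 F [ 0.7 -0.6  0.3]
the job is handed in; nothing more can be done
None
```

All three packs are standing in the crate, and I handed the job in at 21.8 s of the 69 s allowed; no verdict was reported.

- **Layout:** The firelighters lie along the crate's x on its +y side. The tin is turned 90° at the +x end, and the chip box sits lengthwise beside it at the -x end.
- **Placing:** Each pack was lowered slowly, released only after the wrist force showed floor contact, and then the gripper was lifted clear. At contact the tool height matched the expected floor height within 0.1 mm for each pack.
- **Last checks:** In the final top and scene pictures all three stand upright inside the walls, close to the predicted outlines. The other items that show look unmoved from the first pictures; the arm hides part of the spatula in the top view. The gripper was open and clear.
- **Checks that failed or disagreed:** While the packs were held, the outline fits for the firelighters and the crate were unreliable because the gripper and the held box hid parts of them. I checked those placings by drawing the expected outlines over the wrist picture instead. I took no separate measurement of tilt after release.

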